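# Rack the cleaned porous stones in their fitted cradles

### The arm

A 6-joint arm with a two-finger parallel gripper is mounted at the origin on a cart in front of the work surface, level with it; the furniture and walls round the work are solid. World frame = base frame: x ahead of the robot, y to its left, z up, the work surface at z = 0. Lengths are in mm, angles in degrees, forces in N, time in s.
With the tool pointing down it reaches from about 300 to 850 mm from the base axis. Payload 4.2 kg.
Tool frame: the origin (TCP) lies at the very end of the fingers, on their centre line; the grasp point (between the pads) lies 19 mm behind it; x points along the fingers, y is the direction in which the jaws open and shut, and the axes are right-handed (so a half turn about x gives the same grasp; the last joint's range is limited). The gripper opens to 91 mm and grips with 3 to 60 N. Pads are 32 mm wide; open, the fingers measure 118 mm over their backs; the gripper's body (76 mm by 178 mm) begins 60 mm behind the grasp point.
Start: joints at [-77.98, 18.312, 89.639, -0, 72.044, -1.146], TCP at [130.977, -559.9, 213.976] pointing down, gripper open.
Joint ranges: [-177.97, 177.97], [-48.28, 115.42], [12.27, 149.76], [-77.06, 257.06], [2.81, 150.46], [-146.56, 146.56]. Speed limits (degrees/s): [147.25, 147.25, 180, 180, 180, 180].

### API

Orientations are given as [roll, pitch, yaw] about the fixed x, y, z axes, in that order (R = Rz(yaw) Ry(pitch) Rx(roll)).
In Python, from workcell import sensors, grab_frame, job_done, finder gives the robot as it stands.
- The arm moves only by the tool play_rows, never from a script. Its argument "motion" is a list of rows, each a list of 5 numbers: the shift along the world's x, y, z in m, then the turn about the world's z in rad, then the opening, from 0 (shut) to 1 (fully open). In form: [[tx, ty, tz, roll, fingers], ...]. A call has exactly 8 rows; each row is the pose to reach, as a shift and turn from the pose commanded when the call began; what a row does not reach only later rows make up. A row lasts 1/12 s, in which the tool goes at most 41.7 mm and 7.16 degrees, less where a joint would pass 70% of its speed; a pose out of reach is approached as far as the arm can. A call with a gripper value outside its range is refused whole. The fingers move at their own pace and stop on an object; "squeeze" is the grip in N (left out, the last holds). Time passes only in rows, so rows that repeat a pose let the fingers close, or fill a call up. It gives the time, the measured TCP pose, the force and the opening at its end, in the units of the state.
- sensors.state(): the state, without advancing time (a new reading comes with each control period).
- grab_frame(name): name is "side" or "top" or "wrist"; returns a dict with "img" (420x560x3 uint8, blue, green, red), "fx", "fy", "cx", "cy" (pixels), "k1" (the pictures are not rectified: a ray, as slopes to the right and down, at radius r is drawn at 1 + k1 r^2 times it, then the intrinsics apply), "rvec" (rotation vector, rad) and "tvec" (3), from world to camera coordinates, as OpenCV has them; the wrist camera has in their place "tool_from_camera" (4x4, takes a point from camera to tool coordinates, whose origin is the TCP and whose axes are the tool frame's). Camera axes: x right, y down, z forward; pixel columns grow to the right and rows downward; lengths in mm; the calibration is good to about 2 mm. A picture is of the moment at which its call begins: read the wrist's pose just before it. There is no depth.
- job_done(): hands the job in, once; it reports no verdict.
Trained networks look in a picture, given as the dict that the camera call returned (one of the last four; its "shot" number tells which), for a name from the list of things; names that differ only in an ending like _2 or _b are one class to them, and where a whole thing is asked for, a point or a joint stands for the part that bears it (a point fixed in the world has none). Each returns a list of dicts, best first, with "conf" (0 to 1); they miss things now and then, are a little off and sometimes report something else, mostly with a low value. They report only what shows in the picture. A call takes as long as a camera call. They do not tell look-alikes from the thing itself.
- finder.spot_in(picture, label): "point" ([column, row] in pixels, amid what is visible of it).
- finder.spot_point(picture, label): "point" ([column, row] in pixels: a listed point, or the origin of a listed thing).
The state is a dict: "time_s": time; "qpos": joint angles; "qvel": joint speeds; "effort": joint torques, N m; "ee_pos": TCP position; "ee_rot": TCP orientation; "force": force on the tool from outside, world axes, zero at the start; "torque": the same for the moment, N m; "gripper_width": finger opening in mm.
Only numpy, scipy, OpenCV 4.12 (cv2) and the standard library are available. Lean on these libraries where they do the work, as an engineer would, in place of code of your own. Each camera call takes 0.05 s, during which the arm holds its last target.

### The job

The four cleaned porous stones stand on edge in the wire drain rack. Move the row over to the white storage rack beside it so that it takes the order of that rack: each stone on edge, fully down in the cradle cut to its own diameter. The stones chip easily, so set each one down in its slot rather than dropping it, and leave the spanner and the tape reel on the bench where they lie.

Things in the scene. Friction and masses are not known exactly. Their poses are not given: they have to be found in the camera images.
- stone_38: Grey ceramic disc, 38 mm diameter, 10 mm thick, about 22 g. Starts on edge in the fixed wire drain rack (places 48 mm apart along its row), centre 38 mm above the bench. Origin: disc centre; x: the disc's axis, level along the row (may lean 12 deg); it rolls about x. Wire hoops at both sides of it reach 35 mm above the bench; above them pinch it across its thickness.
- stone_46: Grey ceramic disc, 46 mm diameter, 10 mm thick, about 32 g. Starts on edge in the fixed wire drain rack (places 48 mm apart along its row), centre 42 mm above the bench. Origin: disc centre; x: the disc's axis, level along the row (may lean 12 deg); it rolls about x. Wire hoops at both sides of it reach 35 mm above the bench; above them pinch it across its thickness.
- stone_54: Grey ceramic disc, 54 mm diameter, 10 mm thick, about 44 g. Starts on edge in the fixed wire drain rack (places 48 mm apart along its row), centre 47 mm above the bench. Origin: disc centre; x: the disc's axis, level along the row (may lean 12 deg); it rolls about x. Wire hoops at both sides of it reach 35 mm above the bench; above them pinch it across its thickness.
- stone_62: Grey ceramic disc, 62 mm diameter, 10 mm thick, about 60 g. Starts on edge in the fixed wire drain rack (places 48 mm apart along its row), centre 51 mm above the bench. Origin: disc centre; x: the disc's axis, level along the row (may lean 12 deg); it rolls about x. Wire hoops at both sides of it reach 35 mm above the bench; above them pinch it across its thickness.
- cradle_38: White cradle for the 38 mm stone, fixed, one of 4 in a row 48 mm apart in any order. Slot 13 mm wide, flared mouth 24 mm, rounded floor; 43 mm long (y, along the slot), 30 mm wide (x, along the row), lips 28 mm above the bench. Origin: centre of underside, 8 mm above the bench; slot's lowest point 4 mm above it: stone home = its centre 23 mm above the origin, axis along x.
- cradle_46: White cradle for the 46 mm stone, fixed, one of 4 in a row 48 mm apart in any order. Slot 13 mm wide, flared mouth 24 mm, rounded floor; 50 mm long (y, along the slot), 30 mm wide (x, along the row), lips 30 mm above the bench. Origin: centre of underside, 8 mm above the bench; slot's lowest point 4 mm above it: stone home = its centre 27 mm above the origin, axis along x.
- cradle_54: White cradle for the 54 mm stone, fixed, one of 4 in a row 48 mm apart in any order. Slot 13 mm wide, flared mouth 24 mm, rounded floor; 57 mm long (y, along the slot), 30 mm wide (x, along the row), lips 32 mm above the bench. Origin: centre of underside, 8 mm above the bench; slot's lowest point 4 mm above it: stone home = its centre 31 mm above the origin, axis along x.
- cradle_62: White cradle for the 62 mm stone, fixed, one of 4 in a row 48 mm apart in any order. Slot 13 mm wide, flared mouth 24 mm, rounded floor; 64 mm long (y, along the slot), 30 mm wide (x, along the row), lips 34 mm above the bench. Origin: centre of underside, 8 mm above the bench; slot's lowest point 4 mm above it: stone home = its centre 35 mm above the origin, axis along x.
- spanner: Bystander: a steel combination spanner, 22 x 150 x 6 mm, lying loose on the bench on the robot's side of the racks; origin at the centre of its underside.
- ptfe_reel: Bystander: a small black reel of thread tape, 59 mm across, 19 mm high, lying loose on the bench beyond the racks; origin at the centre of its underside. (The pressure controllers to the left of the racks are fixed and up to about 201 mm tall.)
Not all that is in view belongs to the job. What is shaped like the stone_38 but turquoise or yellow is not meant.

How it is judged (in metres and radians):
At the end, for the whole second after the job is handed in: Each stone stands on edge in the cradle of its own diameter: centre within 12 mm of the cradle's seen from above, 6 mm below to 5 mm above home height, axis within 0.45 rad of the cradle's x; all at rest (below 20 mm/s, 0.2 rad/s) (horizontal distance between stone_38 and cradle_38 below 0.012 m and z of stone_38 in the frame of cradle_38 between 0.017 and 0.028 m and angle between the x axis of stone_38 and the x axis of cradle_38, either way round below 0.45 rad and linear speed of each of stone_38, stone_46, stone_54, stone_62 below 0.02 m/s and angular speed of each of stone_38, stone_46, stone_54, stone_62 below 0.2 rad/s and horizontal distance between stone_46 and cradle_46 below 0.012 m and z of stone_46 in the frame of cradle_46 between 0.021 and 0.032 m and angle between the x axis of stone_46 and the x axis of cradle_46, either way round below 0.45 rad and horizontal distance between stone_54 and cradle_54 below 0.012 m and z of stone_54 in the frame of cradle_54 between 0.025 and 0.036 m and angle between the x axis of stone_54 and the x axis of cradle_54, either way round below 0.45 rad and horizontal distance between stone_62 and cradle_62 below 0.012 m and z of stone_62 in the frame of cradle_62 between 0.0289 and 0.0399 m and angle between the x axis of stone_62 and the x axis of cradle_62, either way round below 0.45 rad); the robot touches nothing.
It fails at once if a stone is dropped (moves faster than 0.8 m/s while the fingers do not touch it: a free fall of more than about 30 mm) ((linear speed of stone_38 above 0.8 m/s and contact force between the fingers and stone_38 below 0.01 N) or (linear speed of stone_46 above 0.8 m/s and contact force between the fingers and stone_46 below 0.01 N) or (linear speed of stone_54 above 0.8 m/s and contact force between the fingers and stone_54 below 0.01 N) or (linear speed of stone_62 above 0.8 m/s and contact force between the fingers and stone_62 below 0.01 N)).
It fails at once if the spanner or the tape reel is pushed more than 15 mm from where it lay (distance of any of spanner, ptfe_reel from where it was at the start of the episode above 0.015 m).
It also fails if it takes over 90 s, if anything falls off the work surface, if the arm or the gripper's body presses on something with over 40 N, if the wrist force passes 120 N, or if a joint passes its speed limit or range.

## Working session

There is one attempt and no reset: what is moved stays moved. The work goes in short steps, Python scripts to look and compute and a tool call to move; the robot and the scene stay as the last step left them, time stands still between calls to the robot, and variables do not carry over. Pictures are saved under pics/ and viewed, and the job is handed in when it is done.

Besides the shell and the picture viewer there is one more tool, called after "Call:" as name(argument=value, ...), one argument or row to a line, values as JSON. play_rows: Moves the arm, as the interface text tells. Its arguments: {"type":"object","properties":{"motion":{"type":"array","items":{"type":"array","items":{"type":"number"}}},"squeeze":{"type":"number"}},"required":["motion"]}

```bash
mkdir -p pics; ls
python3 - <<'E'
from workcell import sensors, grab_frame, finder
import cv2
s=sensors.state(); print(s)
for n in ["side","top","wrist"]:
    f=grab_frame(n); cv2.imwrite(f"pics/a_{n}.png",f["img"])
    print(n,{k:v for k,v in f.items() if k!="img"})
    if n!="wrist":
        for l in ["stone_38","stone_46","stone_54","stone_62","cradle_38","cradle_46","cradle_54","cradle_62","spanner","ptfe_reel"]:
            print(l,[(d["point"],round(d["conf"],2)) for d in finder.spot_point(f,l)])
E
```

```text
pics
{'time_s': 0.0, 'qpos': array([-7.79805455e+01,  1.83533600e+01,  8.97080994e+01,  2.65292031e-04,
        7.20419931e+01, -1.14606674e+00]), 'qvel': array([-0.02774458, -0.09419356,  0.06270588,  0.02164453, -0.08065566,
       -0.00382896]), 'effort': array([-1.88485123e-03, -4.12465596e+01, -2.31975585e+01,  7.25555490e-02,
        4.57476277e-02, -1.56275755e-04]), 'ee_pos': array([ 130.85979195, -559.38983598,  213.09156505]), 'ee_rot': array([-91.285755  ,  89.89654719, 101.87968424]), 'force': array([-0.07956361,  1.09003061,  0.81657316]), 'torque': array([ 0.00597941, -0.01213811, -0.02749293]), 'gripper_width': 91.37625865367265}
side {'fx': 439.6858317976825, 'fy': 439.6858317976825, 'cx': 278.89366406772365, 'cy': 204.6366713687025, 'k1': -0.057030043556967454, 'rvec': array([ 2.12483529, -0.60697694,  0.32002348]), 'tvec': array([-635.41411215,   51.01151935,  949.03703853]), 'shot': 1}
stone_38 [([278.2, 227.0], 0.91), ([234.0, 241.7], 0.61), ([254.0, 238.1], 0.56), ([324.4, 211.7], 0.53), ([298.1, 220.2], 0.47), ([354.6, 173.0], 0.44)]
stone_46 [([278.2, 227.0], 0
[... 2298 characters left out ...]
264.8], 0.73)]
cradle_62 [([259.9, 219.1], 0.97), ([263.4, 240.6], 0.81), ([260.9, 201.3], 0.77), ([267.3, 264.8], 0.73)]
spanner [([278.8, 318.8], 0.68)]
ptfe_reel [([255.5, 144.3], 0.67)]
wrist {'fx': 343.57182594363616, 'fy': 343.57182594363616, 'cx': 281.3209808294353, 'cy': 207.8503979447626, 'k1': -0.043945262055504766, 'tool_from_camera': array([[-6.24131060e-05, -2.74733589e-01,  9.61520385e-01,
        -1.70409691e+02],
       [ 9.99999906e-01, -4.29558319e-04, -5.78261253e-05,
        -6.81714566e-02],
       [ 4.28915859e-04,  9.61520291e-01,  2.74733590e-01,
        -7.83806448e+01],
       [ 0.00000000e+00,  0.00000000e+00,  0.00000000e+00,
         1.00000000e+00]]), 'shot': 3}
```

Run:
```python
import cv2
for n,(x,y,w,h) in {"side":(160,130,240,160),"top":(200,80,160,260)}.items():
    i=cv2.imread(f"pics/a_{n}.png")[y:y+h,x:x+w]
    k=min(800/w,600/h); cv2.imwrite(f"pics/c_{n}.png",cv2.resize(i,None,fx=k,fy=k,interpolation=cv2.INTER_CUBIC)); print(k)
```

```text
3.3333333333333335
2.3076923076923075
```

View pics/a_side.png

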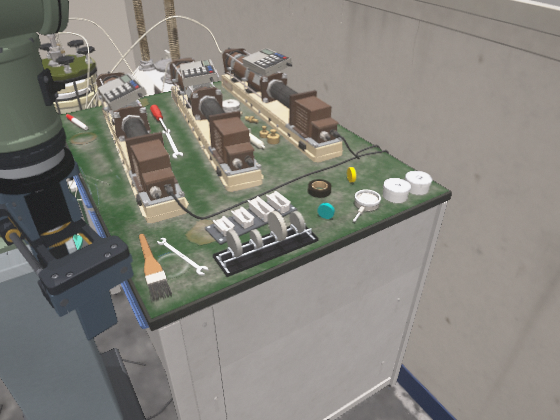

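View pics/a_top.png

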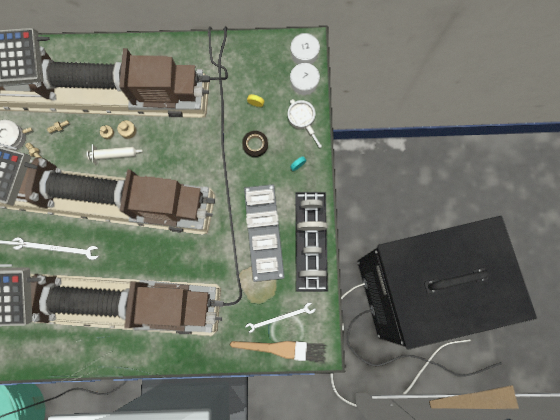

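View pics/a_wrist.png

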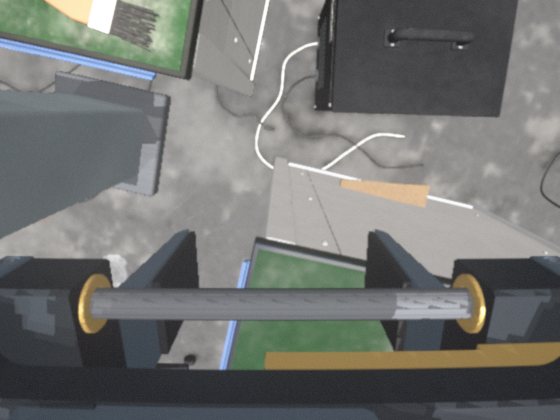

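View pics/c_side.png

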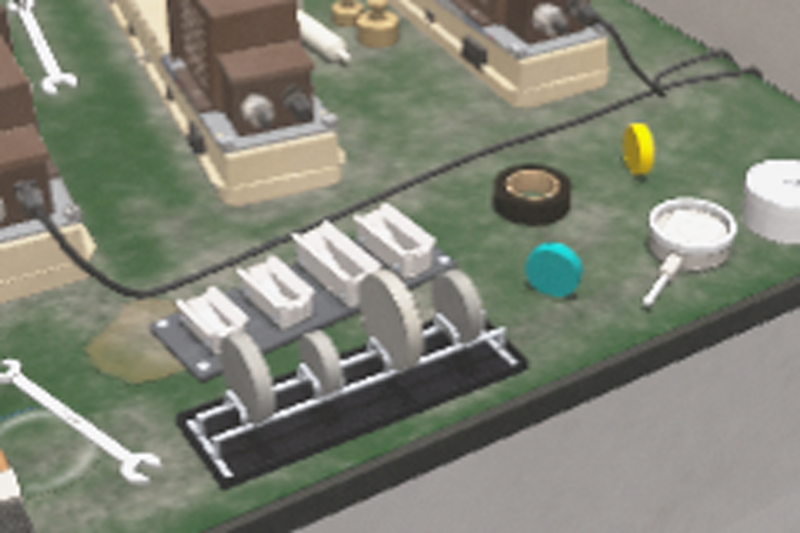

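```bash
cat > h.py <<'E'
import numpy as np, cv2
from scipy.spatial.transform import Rotation as Rn
def K(f): return np.array([[f["fx"],0,f["cx"]],[0,f["fy"],f["cy"]],[0,0,1.]])
def ext(f,st=None):
    if "rvec" in f:
        return Rn.from_rotvec(np.ravel(f["rvec"])).as_matrix(), np.ravel(f["tvec"])
    T=np.eye(4); T[:3,:3]=Rn.from_euler("xyz",st["ee_rot"],degrees=True).as_matrix(); T[:3,3]=st["ee_pos"]
    M=np.linalg.inv(T@f["tool_from_camera"]); return M[:3,:3],M[:3,3]
def proj(f,P,st=None):
    R,t=ext(f,st); c=np.atleast_2d(P)@R.T+t; s=c[:,:2]/c[:,2:]; r2=(s**2).sum(1,keepdims=True)
    s=s*(1+f["k1"]*r2); return s*[f["fx"],f["fy"]]+[f["cx"],f["cy"]]
def ray(f,px,st=None):
    d=np.array([f["k1"],0,0,0,0.])
    s=cv2.undistortPoints(np.array(px,float).reshape(-1,1,2),K(f),d).reshape(-1,2)
    R,t=ext(f,st); return -R.T@t, np.c_[s,np.ones(len(s))]@R
def onz(f,px,z,st=None):
    o,d=ray(f,px,st); z=np.broadcast_to(z,len(d)); return o+d*((z-o[2])/d[:,2])[:,None]
E
python3 - <<'E'
import cv2
from h import *
from workcell import grab_frame
f=grab_frame("top"); s=grab_frame("side")
np.set_printoptions(suppress=True,precision=1)
print("stones",onz(f,[(311.6,273.1),(315.9,251.3),(311.1,226.9),(309.7,204.9)],45))
print("side stones",onz(s,[(234,241.7),(254,238.1),(278.2,227),(298.1,220.2)],45))
print("cradles",onz(f,[(267.3,264.8),(263.4,240.6),(259.9,219.1),(260.9,201.3)],8))
print("side cr",onz(s,[(226.2,227.4),(242.3,220.6),(259,213.8),(280.5,203)],8))
print("sp",onz(f,[(278.8,318.8),(255.5,144.3)],3))
i=f["img"][180:300,235:345]
cv2.imwrite("pics/c_top2.png",cv2.resize(i,None,fx=5,fy=5,interpolation=cv2.INTER_CUBIC))
E
```

```text
stones [[ 412.8 -373.    45. ]
 [ 456.5 -383.5   45. ]
 [ 507.  -375.8   45. ]
 [ 553.2 -374.7   45. ]]
side stones [[ 415.  -370.6   45. ]
 [ 453.2 -381.4   45. ]
 [ 511.9 -376.7   45. ]
 [ 558.7 -379.1   45. ]]
cradles [[ 435.  -282.9    8. ]
 [ 486.3 -275.8    8. ]
 [ 532.8 -269.3    8. ]
 [ 571.6 -272.2    8. ]]
side cr [[ 440.8 -279.9    8. ]
 [ 481.6 -277.     8. ]
 [ 525.2 -274.5    8. ]
 [ 588.5 -264.4    8. ]]
sp [[ 323.9 -304.     3. ]
 [ 701.6 -262.8    3. ]]
```

View pics/c_top2.png

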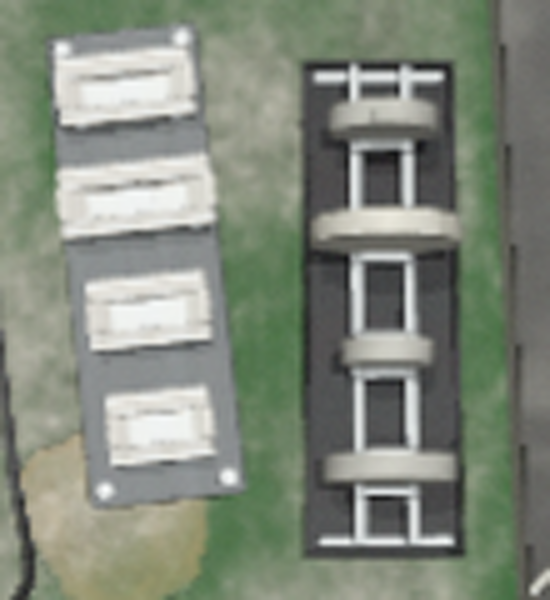

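Run:
```python
from h import *
from workcell import sensors
np.set_printoptions(suppress=True,precision=3)
s=sensors.state(); print(Rn.from_euler("xyz",s["ee_rot"],degrees=True).as_matrix(), s["time_s"])
```

```text
[[ 0.     0.228 -0.974]
 [-0.    -0.974 -0.228]
 [-1.     0.    -0.   ]] 1.25
```

Run:
```python
from h import *
from workcell import grab_frame
np.set_printoptions(suppress=True,precision=1)
f=grab_frame("top")
c=lambda L:[(235+(x-2)/5,180+(y-2)/5) for x,y in L]
P=onz(f,c([(62,48),(183,36),(104,490),(230,477)]),8); print(P)
for a,b in((2,0),(3,1)): d=P[b]-P[a]; print(np.degrees(np.arctan2(d[1],d[0])),np.hypot(*d[:2]))
P=onz(f,c([(303,62),(453,62),(303,552),(462,552)]),3); print(P)
for a,b in((2,0),(3,1)): d=P[b]-P[a]; print(np.degrees(np.arctan2(d[1],d[0])),np.hypot(*d[:2]))
P=onz(f,c([(125,88),(137,196),(148,312),(160,426)]),[32,34,30,28]); print("cr",P)
d=P[0]-P[3]; print(np.degrees(np.arctan2(d[1],d[0])))
```

```text
[[ 599.2 -242.7    8. ]
 [ 603.  -295.2    8. ]
 [ 409.1 -257.4    8. ]
 [ 413.  -310.2    8. ]]
4.423043258533089 190.71610966430885
4.524228142035535 190.58469260577118
[[ 591.1 -346.8    3. ]
 [ 589.1 -411.7    3. ]
 [ 381.5 -339.8    3. ]
 [ 379.8 -406.     3. ]]
-1.9263926354762266 209.71614464957952
-1.567979969233191 209.44633439912798
cr [[ 575.4 -270.7   32. ]
 [ 528.7 -274.8   34. ]
 [ 480.5 -278.2   30. ]
 [ 433.4 -282.1   28. ]]
4.594849950111093
```

Call:
play_rows(
  motion=[
    [0.04,0.01,0.01,0.125,1],
    [0.08,0.02,0.02,0.25,1],
    [0.12,0.04,0.03,0.375,1],
    [0.16,0.06,0.04,0.5,1],
    [0.2,0.08,0.05,0.625,1],
    [0.24,0.1,0.06,0.75,1],
    [0.28,0.115,0.06,0.875,1],
    [0.31,0.12,0.06,1.0,1],
  ],
)

```text
time_s: 1.97
ee_pos: [435.6, -440.1, 275.4]
ee_rot: [66.4, 89.9, -42.8]
force: [-0.6, -0.7, -1.1]
gripper_width: 91.0
```

Call:
play_rows(
  motion=[
    [0.03,0.01,0.0,0.12,1],
    [0.06,0.02,0.0,0.24,1],
    [0.06,0.02,0.0,0.312,1],
    [0.06,0.02,0.0,0.312,0.6],
    [0.06,0.02,0.0,0.312,0.4],
    [0.06,0.02,0.0,0.312,0.4],
    [0.06,0.02,0.0,0.312,0.4],
    [0.06,0.02,0.0,0.312,0.4],
  ],
)

```text
time_s: 2.63
ee_pos: [493.1, -422.2, 274.1]
ee_rot: [51.8, 90.0, -40.0]
force: [-0.2, -0.3, 0.5]
gripper_width: 61.1
```

```bash
cat > look.py <<'E'
from h import *
from workcell import sensors, grab_frame
import pickle,sys
s=sensors.state(); f=grab_frame("wrist"); f["st"]=s
pickle.dump(f,open(sys.argv[1]+".pkl","wb")); cv2.imwrite(f"pics/{sys.argv[1]}.png",f["img"])
print(s["ee_pos"],s["ee_rot"],s["gripper_width"],s["time_s"])
y=Rn.from_euler("xyz",s["ee_rot"],degrees=True).as_matrix()[:,1]; print("jaw az",np.degrees(np.arctan2(y[1],y[0])))
E
python3 look.py w1
```

```text
[ 493.12101746 -422.21118543  274.11445865] [ 51.76301439  89.97828046 -40.02001996] 61.06480930388575 2.6333
jaw az -1.7830323485133481
```

View pics/w1.png

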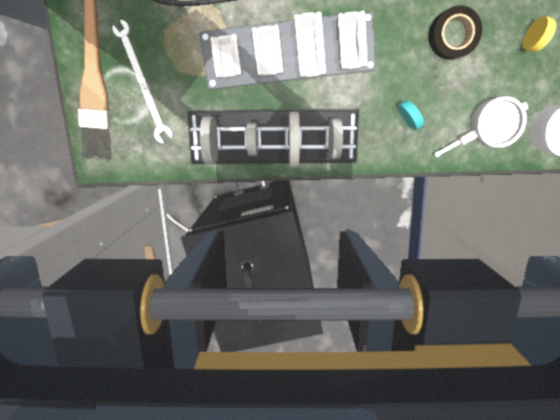

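Run:
```python
import cv2
i=cv2.imread("pics/w1.png")
a=i[0:170,180:380]; cv2.imwrite("pics/w1c.png",cv2.resize(a,None,fx=4,fy=3.5,interpolation=cv2.INTER_CUBIC)[:,:])
```

```text
(no output)
```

View pics/w1c.png

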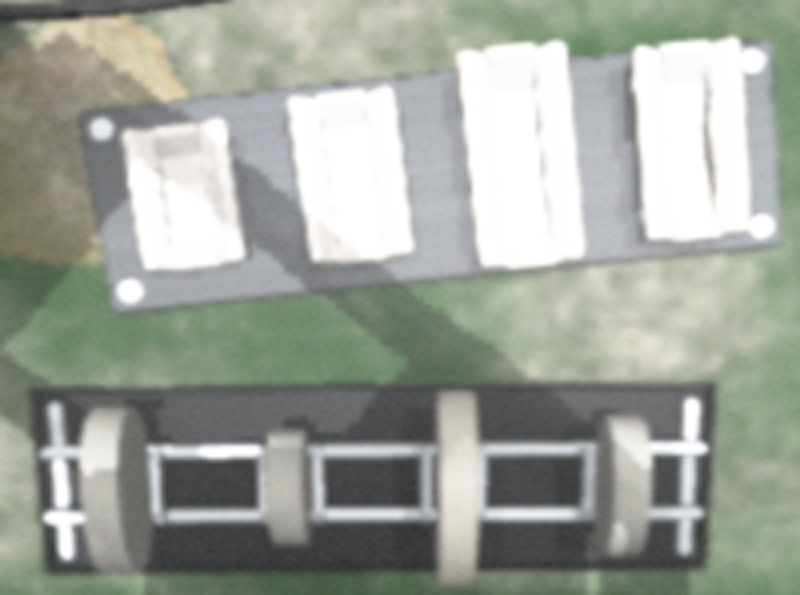

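```bash
cat > ov.py <<'E'
from h import *
import pickle
f=pickle.load(open("w1.pkl","rb")); st=f["st"]
np.set_printoptions(suppress=True,precision=1)
c=lambda L:[(180+(x-1.5)/4,(y-1.2)/3.5) for x,y in L]
P=onz(f,c([(32,385),(715,383),(45,570),(708,568)]),2,st); print("drain base",P,P.mean(0))
d=P[1]-P[0]; print(np.degrees(np.arctan2(d[1],d[0])))
P=onz(f,c([(102,129),(755,60),(130,292),(764,227)]),8,st); print("plate screws",P,P.mean(0))
d=P[1]-P[0]; print(np.degrees(np.arctan2(d[1],d[0])))
P=onz(f,c([(183,196),(350,176),(520,157),(691,140)]),[28,30,34,32],st); print("cr",P)
# top rim mid of stones
P=onz(f,c([(98,488),(286,488),(457,487),(627,487)]),[74,57,82,65],st); print("stone tops",P)
E
python3 ov.py
```

```text
drain base [[ 379.7 -339.9    2. ]
 [ 592.3 -346.1    2. ]
 [ 377.2 -406.1    2. ]
 [ 591.7 -412.2    2. ]] [ 485.2 -376.1    2. ]
-1.6566125130330263
plate screws [[ 409.9 -257.9    8. ]
 [ 600.3 -242.5    8. ]
 [ 414.  -310.2    8. ]
 [ 604.4 -294.9    8. ]] [ 507.2 -276.4    8. ]
4.623961905677614
cr [[ 435.1 -282.8   28. ]
 [ 482.5 -278.7   30. ]
 [ 529.8 -275.2   34. ]
 [ 577.4 -271.1   32. ]]
stone tops [[ 413.2 -371.5   74. ]
 [ 461.8 -374.6   57. ]
 [ 508.4 -373.7   82. ]
 [ 555.3 -376.5   65. ]]
```

Call:
play_rows(
  motion=[
    [0.008,0.02,-0.03,0,0.4],
    [0.016,0.046,-0.06,0,0.4],
    [0.016,0.046,-0.09,0,0.4],
    [0.016,0.046,-0.12,0,0.4],
    [0.016,0.046,-0.134,0,0.4],
    [0.016,0.046,-0.134,0,0.4],
    [0.016,0.046,-0.134,0,0.4],
    [0.016,0.046,-0.134,0,0.4],
  ],
  squeeze=12,
)

```text
time_s: 3.35
ee_pos: [510.6, -376.6, 141.5]
ee_rot: [55.5, 89.8, -36.2]
force: [1.2, -0.3, -0.1]
gripper_width: 36.3
```

```bash
python3 look.py w2
```

```text
[ 510.62875858 -376.62740188  141.45602693] [ 55.51102915  89.82316407 -36.19245097] 36.311757528325266 3.35
jaw az -1.7033527590531703
```

View pics/w2.png

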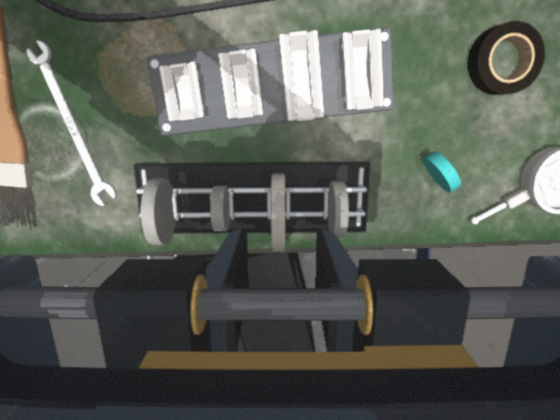

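Call:
play_rows(
  motion=[
    [-0.0015,0.0,-0.025,0,0.4],
    [-0.0015,0.0,-0.05,0,0.4],
    [-0.0015,0.0,-0.07,0,0.4],
    [-0.0015,0.0,-0.085,0,0.4],
    [-0.0015,0.0,-0.093,0,0.4],
    [-0.0015,0.0,-0.093,0,0.4],
    [-0.0015,0.0,-0.093,0,0.4],
    [-0.0015,0.0,-0.093,0,0.4],
  ],
)

```text
time_s: 4.07
ee_pos: [509.5, -376.5, 48.5]
ee_rot: [55.6, 89.8, -36.1]
force: [0.2, 0.0, 1.2]
gripper_width: 36.5
```

Call:
play_rows(
  motion=[
    [0,0,0,0,0.3],
    [0,0,0,0,0.2],
    [0,0,0,0,0.1],
    [0,0,0,0,0.0],
    [0,0,0,0,0],
    [0,0,0,0,0],
    [0,0,0,0,0],
    [0,0,0,0,0],
  ],
)

```text
time_s: 4.73
ee_pos: [508.6, -375.8, 47.1]
ee_rot: [59.5, 90.0, -32.1]
force: [0.1, 1.0, 2.7]
gripper_width: 10.1
```

```bash
python3 look.py w3
```

```text
[ 508.60496178 -375.79948172   47.0839396 ] [ 59.54098273  89.97053859 -32.11958547] 10.093345362718008 4.7333
jaw az -1.6605648857138702
```

View pics/w3.png

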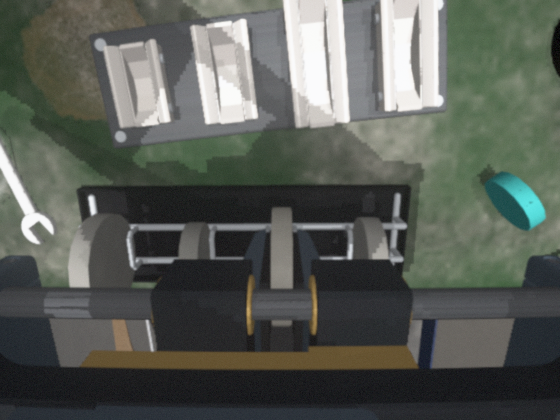

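Call:
play_rows(
  motion=[
    [0,0,0.01,0,0],
    [0,0,0.03,0,0],
    [0,0,0.055,0,0],
    [0,0,0.08,0,0],
    [0.007,0.03,0.08,0.04,0],
    [0.014,0.06,0.08,0.08,0],
    [0.0216,0.09,0.08,0.109,0],
    [0.0216,0.102,0.08,0.109,0],
  ],
)

```text
time_s: 5.45
ee_pos: [530.8, -270.4, 127.3]
ee_rot: [155.6, 89.9, 70.3]
force: [-0.4, 0.6, -0.8]
gripper_width: 10.1
```

Call:
play_rows(
  motion=[
    [0,0,-0.003,0,0],
    [0,0,-0.01,0,0],
    [0,0,-0.02,0,0],
    [0,0,-0.03,0,0],
    [0,0,-0.035,0,0],
    [0,0,-0.035,0,0],
    [0,0,-0.035,0,0],
    [0,0,-0.035,0,0],
  ],
)

```text
time_s: 6.12
ee_pos: [530.2, -274.2, 91.8]
ee_rot: [59.2, 90.0, -26.2]
force: [0.8, 0.2, -0.2]
gripper_width: 10.0
```

```bash
python3 look.py w4
python3 - <<'E'
from workcell import grab_frame
import cv2
f=grab_frame("side"); cv2.imwrite("pics/s4.png",cv2.resize(f["img"][150:290,180:360],None,fx=4,fy=4,interpolation=cv2.INTER_CUBIC))
E
```

```text
[ 530.2091185  -274.21647172   91.81344593] [ 59.22219313  89.97766638 -26.22681162] 10.012035209347651 6.1167
jaw az 4.550997160894182
```

View pics/w4.png

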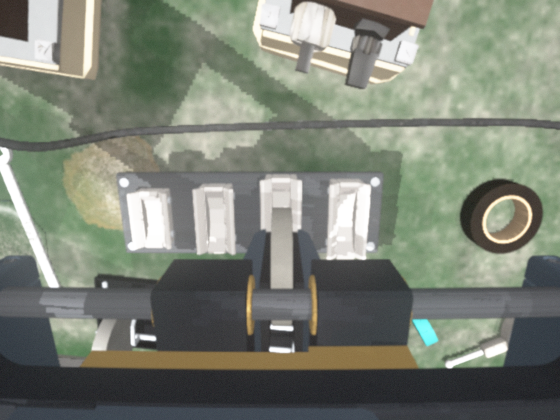

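View pics/s4.png

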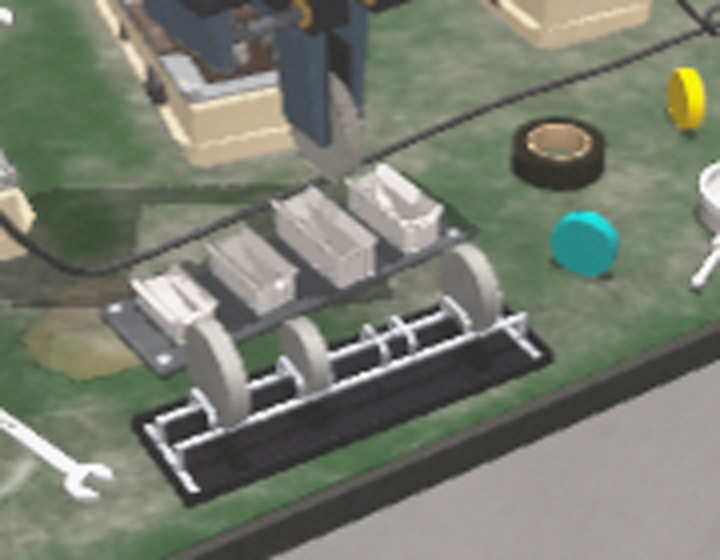

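Call:
play_rows(
  motion=[
    [0,0,-0.01,0,0],
    [0,0,-0.02,0,0],
    [0,0,-0.03,0,0],
    [0,0,-0.038,0,0],
    [0,0,-0.043,0,0],
    [0,0,-0.047,0,0],
    [0,0,-0.05,0,0],
    [0,0,-0.051,0,0],
  ],
)

```text
time_s: 6.88
ee_pos: [530.0, -273.6, 40.3]
ee_rot: [-125.7, 90.0, 148.9]
force: [0.1, 0.6, -0.2]
gripper_width: 10.0
```

```bash
python3 look.py w5
```

```text
[ 529.97414066 -273.61029257   40.25000572] [-125.66300917   89.96903161  148.92456199] 10.010700354216489 6.8833
jaw az 4.587575121121053
```

View pics/w5.png

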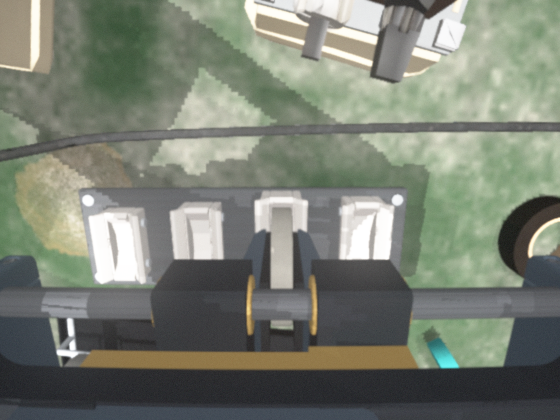

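Call:
play_rows(
  motion=[
    [0,0,-0.001,0,0],
    [0,0,-0.002,0,0],
    [0,0,-0.002,0,0],
    [0,0,-0.002,0,0.12],
    [0,0,-0.002,0,0.2],
    [0,0,-0.002,0,0.3],
    [0,0,-0.002,0,0.4],
    [0,0,-0.002,0,0.4],
  ],
)

```text
time_s: 7.6
ee_pos: [530.1, -273.7, 38.8]
ee_rot: [76.7, 90.0, -8.8]
force: [-0.1, 0.9, 1.3]
gripper_width: 34.2
```

Call:
play_rows(
  motion=[
    [0,0,0.0,0,0.4],
    [0,0,0.015,0,0.4],
    [0,0,0.04,0,0.4],
    [0,0,0.075,0,0.4],
    [0,0,0.1,0,0.4],
    [0,0,0.1,0,0.4],
    [0,0,0.1,0,0.4],
    [0,0,0.1,0,0.4],
  ],
)

```text
time_s: 8.27
ee_pos: [529.4, -273.4, 138.1]
ee_rot: [-124.0, 89.9, 150.6]
force: [-0.4, 0.3, -1.0]
gripper_width: 36.5
```

```bash
python3 look.py w6
```

```text
[ 529.44688717 -273.36853907  138.0817433 ] [-124.01592898   89.92301441  150.56929484] 36.45859056902581 8.2667
jaw az 4.585247802298407
```

View pics/w6.png

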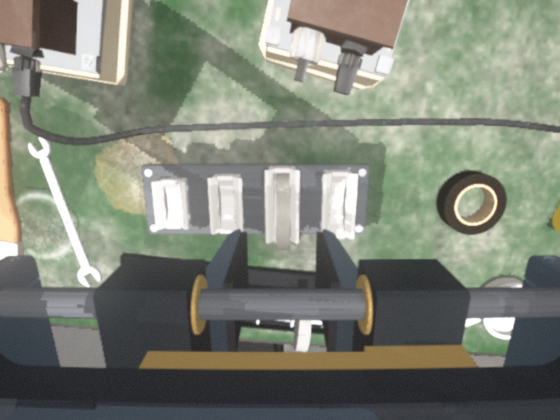

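Call:
play_rows(
  motion=[
    [-0.03,-0.025,0,-0.03,0.4],
    [-0.06,-0.05,0,-0.06,0.4],
    [-0.09,-0.075,0,-0.09,0.4],
    [-0.116,-0.1,0,-0.11,0.4],
    [-0.116,-0.1,-0.01,-0.11,0.4],
    [-0.116,-0.1,-0.02,-0.11,0.4],
    [-0.116,-0.1,-0.02,-0.11,0.4],
    [-0.116,-0.1,-0.02,-0.11,0.4],
  ],
)

```text
time_s: 8.98
ee_pos: [414.2, -372.3, 117.1]
ee_rot: [-139.2, 89.8, 129.2]
force: [0.1, -0.2, 1.0]
gripper_width: 36.6
```

```bash
python3 look.py w7
```

```text
[ 414.1607464  -372.25150699  117.11703736] [-139.20018617   89.7966905   129.15036059] 36.60685501352487 8.9833
jaw az -1.649274816389644
```

View pics/w7.png

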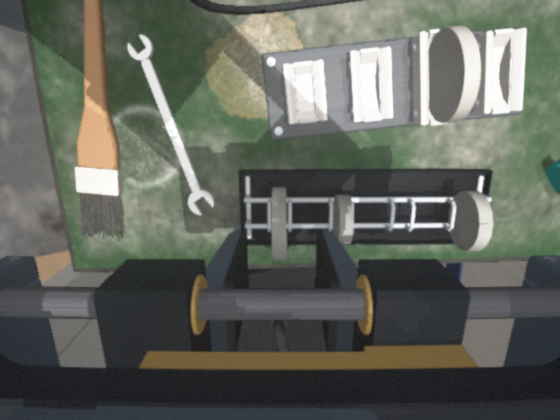

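Call:
play_rows(
  motion=[
    [-0.001,-0.0015,-0.02,0,0.4],
    [-0.001,-0.0015,-0.04,0,0.4],
    [-0.001,-0.0015,-0.058,0,0.4],
    [-0.001,-0.0015,-0.068,0,0.4],
    [-0.001,-0.0015,-0.073,0,0.4],
    [-0.001,-0.0015,-0.073,0,0.4],
    [-0.001,-0.0015,-0.073,0,0.4],
    [-0.001,-0.0015,-0.073,0,0.3],
  ],
)

```text
time_s: 9.7
ee_pos: [413.9, -375.7, 46.8]
ee_rot: [49.9, 89.9, -41.8]
force: [0.4, 0.4, 0.7]
gripper_width: 32.7
```

Call:
play_rows(
  motion=[
    [0,0,0,0,0.2],
    [0,0,0,0,0.1],
    [0,0,0,0,0.0],
    [0,0,0,0,0.0],
    [0,0,0,0,0],
    [0,0,0,0,0],
    [0,0,0,0,0],
    [0,0,0,0,0],
  ],
)

```text
time_s: 10.37
ee_pos: [413.3, -375.4, 46.2]
ee_rot: [47.7, 90.0, -44.0]
force: [-0.3, -0.5, 3.7]
gripper_width: 9.8
```

Call:
play_rows(
  motion=[
    [0,0,0.01,0,0],
    [0,0,0.03,0,0],
    [0,0,0.055,0,0],
    [0,0,0.08,0,0],
    [0.03,0.02,0.08,0.03,0],
    [0.06,0.04,0.08,0.06,0],
    [0.09,0.06,0.08,0.08,0],
    [0.12,0.08,0.08,0.109,0],
  ],
)

```text
time_s: 11.03
ee_pos: [534.0, -294.3, 126.4]
ee_rot: [53.6, 90.0, -31.9]
force: [0.1, 0.0, -1.3]
gripper_width: 9.5
```

Call:
play_rows(
  motion=[
    [0.025,0.013,0,0,0],
    [0.045,0.0245,0,0,0],
    [0.045,0.0245,-0.01,0,0],
    [0.045,0.0245,-0.02,0,0],
    [0.045,0.0245,-0.03,0,0],
    [0.045,0.0245,-0.035,0,0],
    [0.045,0.0245,-0.035,0,0],
    [0.045,0.0245,-0.035,0,0],
  ],
)

```text
time_s: 11.7
ee_pos: [577.1, -271.3, 90.4]
ee_rot: [-118.7, 89.9, 155.8]
force: [0.1, -0.7, -1.2]
gripper_width: 9.7
```

```bash
python3 look.py w8
python3 - <<'E'
from workcell import grab_frame
import cv2
f=grab_frame("side"); cv2.imwrite("pics/s8.png",cv2.resize(f["img"][150:290,180:360],None,fx=4,fy=4,interpolation=cv2.INTER_CUBIC))
E
```

```text
[ 577.06047876 -271.25861806   90.38838532] [-118.66372234   89.93322115  155.78733093] 9.745698029164991 11.7
jaw az 4.451069645213742
```

View pics/w8.png

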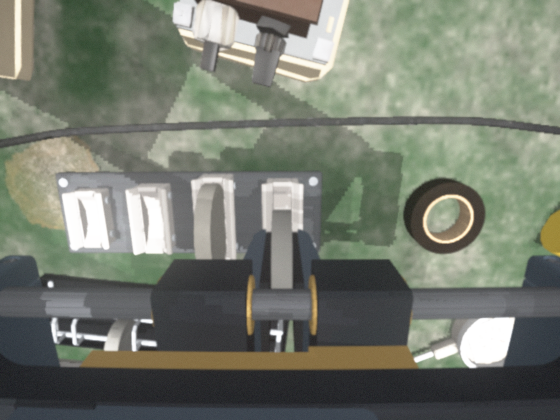

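View pics/s8.png

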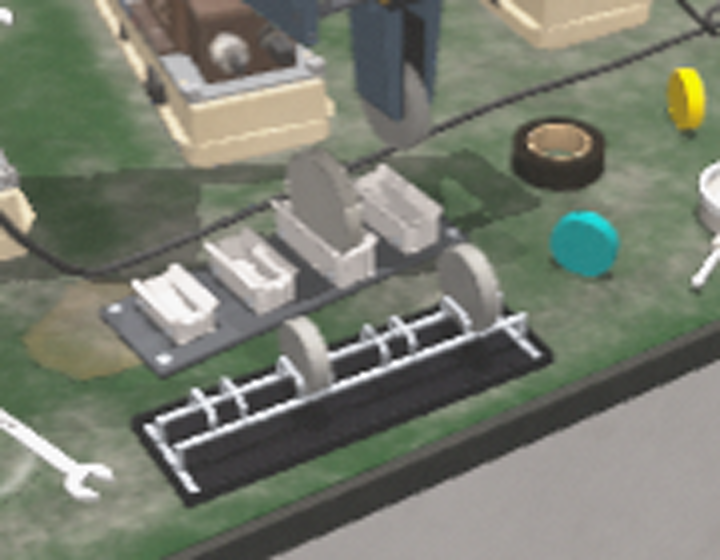

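Call:
play_rows(
  motion=[
    [0.001,0,-0.01,0,0],
    [0.001,0,-0.02,0,0],
    [0.001,0,-0.03,0,0],
    [0.001,0,-0.038,0,0],
    [0.001,0,-0.043,0,0],
    [0.001,0,-0.047,0,0],
    [0.001,0,-0.05,0,0],
    [0.001,0,-0.051,0,0],
  ],
)

```text
time_s: 12.47
ee_pos: [579.0, -270.6, 39.2]
ee_rot: [-124.5, 90.0, 150.0]
force: [0.7, -0.2, -0.5]
gripper_width: 10.1
```

Call:
play_rows(
  motion=[
    [0,0,-0.001,0,0],
    [0,0,-0.0015,0,0],
    [0,0,-0.0015,0,0],
    [0,0,-0.0015,0,0],
    [0,0,-0.0015,0,0],
    [0,0,-0.0015,0,0],
    [0,0,-0.0015,0,0],
    [0,0,-0.0015,0,0],
  ],
)

```text
time_s: 13.13
ee_pos: [579.1, -270.7, 38.5]
ee_rot: [43.7, 90.0, -41.8]
force: [-1.3, -0.4, 0.6]
gripper_width: 10.0
```

```bash
python3 look.py w9
```

```text
[ 579.05080864 -270.74341913   38.50816729] [ 43.69238005  89.98821468 -41.77760492] 9.962458206260356 13.1333
jaw az 4.530015634249431
```

View pics/w9.png

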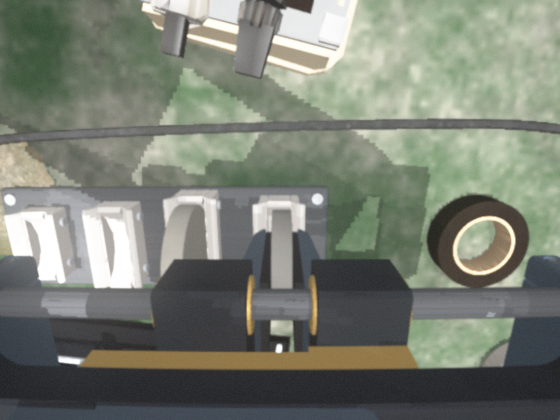

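Call:
play_rows(
  motion=[
    [0,0,-0.0005,0,0.12],
    [0,0,-0.0005,0,0.2],
    [0,0,-0.0005,0,0.3],
    [0,0,-0.0005,0,0.4],
    [0,0,-0.0005,0,0.4],
    [0,0,-0.0005,0,0.4],
    [0,0,0.01,0,0.4],
    [0,0,0.03,0,0.4],
  ],
)

```text
time_s: 13.85
ee_pos: [577.5, -269.9, 66.7]
ee_rot: [-121.2, 89.7, 153.3]
force: [-0.4, 0.5, -0.5]
gripper_width: 36.4
```

Call:
play_rows(
  motion=[
    [0,0,0.03,0,0.4],
    [0,0,0.065,0,0.4],
    [0,-0.03,0.065,-0.04,0.4],
    [-0.01,-0.07,0.065,-0.08,0.4],
    [-0.0215,-0.1075,0.065,-0.109,0.4],
    [-0.0215,-0.1075,0.05,-0.109,0.4],
    [-0.0215,-0.1075,0.05,-0.109,0.4],
    [-0.0215,-0.1075,0.05,-0.109,0.4],
  ],
)

```text
time_s: 14.52
ee_pos: [556.9, -377.8, 118.0]
ee_rot: [-141.1, 89.9, 127.1]
force: [1.1, 0.0, 0.5]
gripper_width: 36.6
```

```bash
python3 look.py w10;python3 - <<'E'
from workcell import grab_frame
import cv2
f=grab_frame("side"); cv2.imwrite("pics/s10.png",cv2.resize(f["img"][150:290,180:360],None,fx=4,fy=4,interpolation=cv2.INTER_CUBIC))
E
```

```text
[ 556.94954079 -377.78804095  118.0267713 ] [-141.10090012   89.88151146  127.13924966] 36.6090040743339 14.5167
jaw az -1.7597903514488973
```

View pics/w10.png

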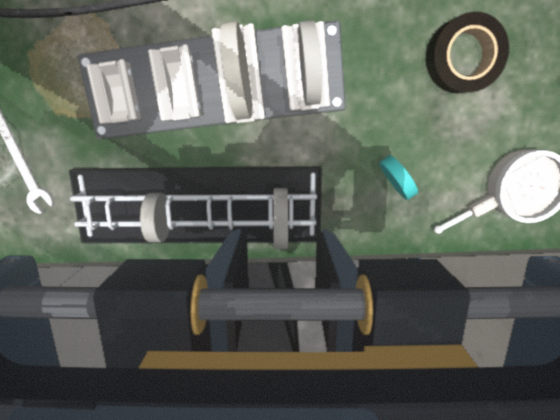

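View pics/s10.png

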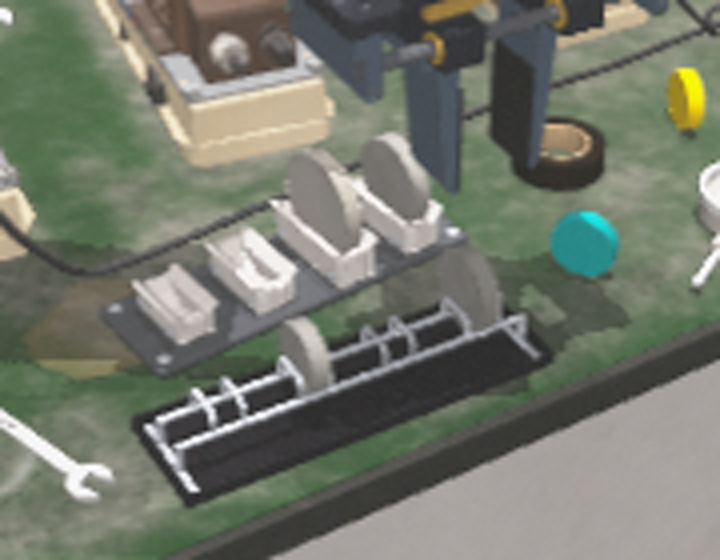

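Call:
play_rows(
  motion=[
    [0,0,-0.02,0,0.4],
    [0,0,-0.04,0,0.4],
    [0,0,-0.058,0,0.4],
    [0,0,-0.07,0,0.4],
    [0,0,-0.076,0,0.4],
    [0,0,-0.076,0,0.4],
    [0,0,-0.076,0,0.4],
    [0,0,-0.076,0,0.3],
  ],
)

```text
time_s: 15.28
ee_pos: [558.5, -378.5, 43.7]
ee_rot: [57.9, 89.9, -33.8]
force: [-0.7, 0.1, -0.3]
gripper_width: 32.3
```

Call:
play_rows(
  motion=[
    [0,0,0,0,0.2],
    [0,0,0,0,0.1],
    [0,0,0,0,0.0],
    [0,0,0,0,0.0],
    [0,0,0,0,0],
    [0,0,0,0,0],
    [0,0,0,0,0],
    [0,0,0,0,0],
  ],
)

```text
time_s: 15.95
ee_pos: [557.7, -378.4, 42.7]
ee_rot: [52.9, 90.0, -38.8]
force: [-0.6, 0.1, 3.6]
gripper_width: 10.3
```

Call:
play_rows(
  motion=[
    [0,0,0.01,0,0],
    [0,0,0.03,0,0],
    [0,0,0.055,0,0],
    [0,0,0.085,0,0],
    [-0.02,0.03,0.085,0.03,0],
    [-0.04,0.06,0.085,0.06,0],
    [-0.06,0.085,0.085,0.08,0],
    [-0.075,0.1,0.085,0.109,0],
  ],
)

```text
time_s: 16.62
ee_pos: [480.5, -275.5, 127.5]
ee_rot: [-143.5, 89.9, 131.1]
force: [-0.1, -0.3, -0.2]
gripper_width: 9.9
```

Call:
play_rows(
  motion=[
    [0,0,0,0,0],
    [0,0,-0.01,0,0],
    [0,0,-0.02,0,0],
    [0,0,-0.03,0,0],
    [0,0,-0.04,0,0],
    [0,0,-0.045,0,0],
    [0,0,-0.045,0,0],
    [0,0,-0.045,0,0],
  ],
)

```text
time_s: 17.28
ee_pos: [482.6, -278.4, 81.5]
ee_rot: [-127.3, 89.9, 147.2]
force: [-0.7, -0.6, -0.0]
gripper_width: 9.8
```

```bash
python3 look.py w11
```

```text
[ 482.55290285 -278.37054135   81.49908841] [-127.32189912   89.93130388  147.1882215 ] 9.837208283013458 17.2833
jaw az 4.510140470118746
```

View pics/w11.png

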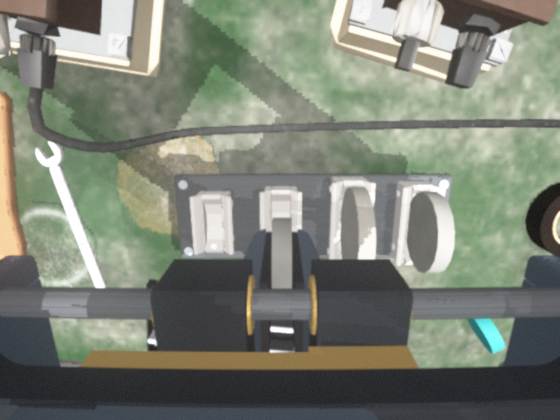

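Call:
play_rows(
  motion=[
    [0,0,-0.01,0,0],
    [0,0,-0.02,0,0],
    [0,0,-0.029,0,0],
    [0,0,-0.035,0,0],
    [0,0,-0.04,0,0],
    [0,0,-0.043,0,0],
    [0,0,-0.0455,0,0],
    [0,0,-0.0455,0,0],
  ],
)

```text
time_s: 18.0
ee_pos: [482.4, -278.1, 36.3]
ee_rot: [-130.3, 90.0, 144.3]
force: [0.4, -0.3, -1.9]
gripper_width: 9.8
```

Call:
play_rows(
  motion=[
    [0,0,0,0,0],
    [0,0,0,0,0],
    [0,0,0,0,0],
    [0,0,0,0,0],
    [0,0,0,0,0],
    [0,0,0,0,0],
    [0,0,0,0,0],
    [0,0,0,0,0],
  ],
)

```text
time_s: 18.67
ee_pos: [482.6, -278.2, 36.8]
ee_rot: [68.1, 90.0, -17.4]
force: [0.2, 0.2, -0.5]
gripper_width: 10.3
```

```bash
python3 look.py w12
```

```text
[ 482.58597535 -278.19451708   36.82789269] [ 68.0976193   89.99255978 -17.37265068] 10.269314890104575 18.6667
jaw az 4.529730187008876
```

View pics/w12.png

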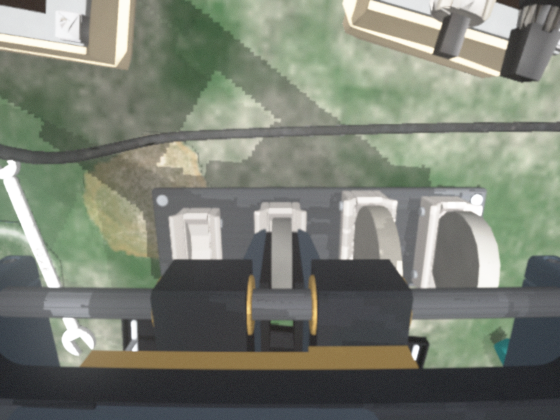

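Call:
play_rows(
  motion=[
    [0,0,-0.001,0,0],
    [0,0,-0.001,0,0.12],
    [0,0,-0.001,0,0.2],
    [0,0,-0.001,0,0.3],
    [0,0,-0.001,0,0.4],
    [0,0,-0.001,0,0.4],
    [0,0,0.01,0,0.4],
    [0,0,0.03,0,0.4],
  ],
)

```text
time_s: 19.38
ee_pos: [481.1, -277.3, 65.7]
ee_rot: [-126.5, 89.7, 148.1]
force: [-0.2, -0.3, 0.1]
gripper_width: 36.2
```

Call:
play_rows(
  motion=[
    [0,0,0.03,0,0.4],
    [0,0,0.05,0,0.4],
    [0,-0.03,0.05,-0.04,0.4],
    [-0.01,-0.06,0.05,-0.08,0.4],
    [-0.0214,-0.0972,0.05,-0.109,0.4],
    [-0.0214,-0.0972,0.04,-0.109,0.4],
    [-0.0214,-0.0972,0.04,-0.109,0.4],
    [-0.0214,-0.0972,0.04,-0.109,0.4],
  ],
)

```text
time_s: 20.05
ee_pos: [460.7, -374.8, 106.6]
ee_rot: [-147.2, 89.9, 121.1]
force: [0.4, -0.2, 1.3]
gripper_width: 36.6
```

```bash
python3 look.py w13
```

```text
[ 460.65303808 -374.7693041   106.62185269] [-147.15313245   89.89756788  121.09606293] 36.64556798298809 20.05
jaw az -1.7507628962369306
```

View pics/w13.png

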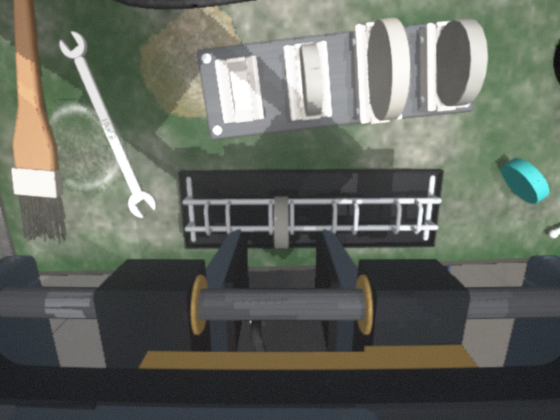

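Call:
play_rows(
  motion=[
    [0,0,-0.02,0,0.4],
    [0,0,-0.04,0,0.4],
    [0,0,-0.055,0,0.4],
    [0,0,-0.064,0,0.4],
    [0,0,-0.068,0,0.4],
    [0,0,-0.068,0,0.4],
    [0,0,-0.068,0,0.4],
    [0,0,-0.068,0,0.4],
  ],
)

```text
time_s: 20.77
ee_pos: [461.9, -375.7, 39.9]
ee_rot: [53.8, 89.9, -37.9]
force: [0.1, 0.0, -0.8]
gripper_width: 36.5
```

Call:
play_rows(
  motion=[
    [0,0,0,0,0.3],
    [0,0,0,0,0.2],
    [0,0,0,0,0.1],
    [0,0,0,0,0.0],
    [0,0,0,0,0],
    [0,0,0,0,0],
    [0,0,0,0,0],
    [0,0,0,0,0],
  ],
)

```text
time_s: 21.43
ee_pos: [461.2, -375.5, 38.9]
ee_rot: [50.5, 90.0, -41.2]
force: [0.5, 0.9, 0.8]
gripper_width: 9.9
```

Call:
play_rows(
  motion=[
    [0,0,0.01,0,0],
    [0,0,0.03,0,0],
    [0,0,0.055,0,0],
    [0,0,0.08,0,0],
    [-0.008,0.03,0.08,0.03,0],
    [-0.016,0.06,0.08,0.06,0],
    [-0.0264,0.085,0.08,0.09,0],
    [-0.0264,0.0935,0.08,0.109,0],
  ],
)

```text
time_s: 22.1
ee_pos: [432.2, -278.5, 119.2]
ee_rot: [-138.7, 89.8, 136.0]
force: [-0.6, -0.5, 0.2]
gripper_width: 10.3
```

Call:
play_rows(
  motion=[
    [0,0,0,0,0],
    [0,0,-0.01,0,0],
    [0,0,-0.02,0,0],
    [0,0,-0.03,0,0],
    [0,0,-0.04,0,0],
    [0,0,-0.045,0,0],
    [0,0,-0.045,0,0],
    [0,0,-0.045,0,0],
  ],
)

```text
time_s: 22.77
ee_pos: [434.6, -282.0, 73.1]
ee_rot: [-130.3, 89.9, 144.2]
force: [0.5, 0.4, 0.5]
gripper_width: 10.0
```

```bash
python3 look.py w14
```

```text
[ 434.60057226 -282.02898351   73.06664986] [-130.30777353   89.92870983  144.19773115] 9.984960086615315 22.7667
jaw az 4.505526558792037
```

View pics/w14.png

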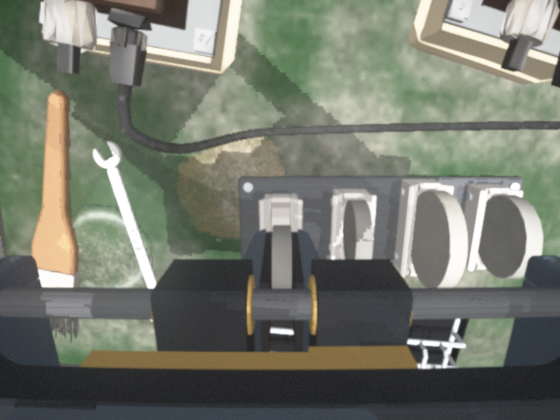

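Call:
play_rows(
  motion=[
    [0,0,-0.01,0,0],
    [0,0,-0.02,0,0],
    [0,0,-0.027,0,0],
    [0,0,-0.033,0,0],
    [0,0,-0.037,0,0],
    [0,0,-0.039,0,0],
    [0,0,-0.041,0,0],
    [0,0,-0.041,0,0],
  ],
)

```text
time_s: 23.48
ee_pos: [434.8, -281.9, 32.5]
ee_rot: [-140.8, 90.0, 133.7]
force: [-0.5, 0.3, 0.6]
gripper_width: 9.8
```

Call:
play_rows(
  motion=[
    [0,0,0,0,0],
    [0,0,0,0,0],
    [0,0,0,0,0],
    [0,0,0,0,0],
    [0,0,0,0,0],
    [0,0,0,0,0],
    [0,0,0,0,0],
    [0,0,0,0,0],
  ],
)

```text
time_s: 24.15
ee_pos: [434.8, -281.9, 32.8]
ee_rot: [84.3, 90.0, -1.2]
force: [-0.5, -0.7, 0.1]
gripper_width: 9.8
```

```bash
python3 look.py w15
```

```text
[ 434.78085784 -281.88732744   32.8196646 ] [84.26762329 89.99212919 -1.20708983] 9.791236849729458 24.15
jaw az 4.525286934181992
```

View pics/w15.png

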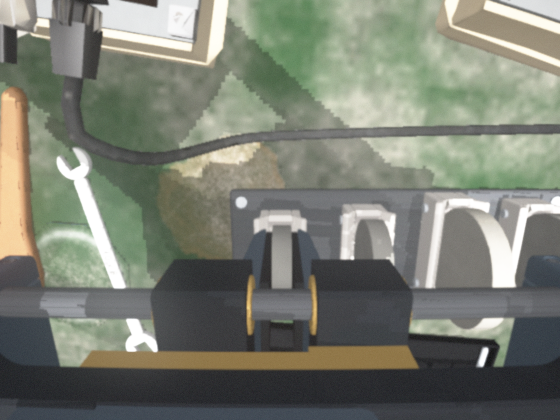

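Call:
play_rows(
  motion=[
    [0,0,-0.001,0,0],
    [0,0,-0.001,0,0.12],
    [0,0,-0.001,0,0.2],
    [0,0,-0.001,0,0.3],
    [0,0,-0.001,0,0.4],
    [0,0,-0.001,0,0.4],
    [0,0,0.01,0,0.4],
    [0,0,0.03,0,0.4],
  ],
)

```text
time_s: 24.87
ee_pos: [433.3, -280.9, 61.2]
ee_rot: [-129.3, 89.7, 145.2]
force: [0.1, -0.1, -0.9]
gripper_width: 36.2
```

Call:
play_rows(
  motion=[
    [0,0,0.03,0,0.4],
    [0,0,0.06,0,0.4],
    [0.01,-0.02,0.1,0,0.4],
    [0.03,-0.04,0.13,0,0.4],
    [0.06,-0.06,0.15,0,0.4],
    [0.07,-0.08,0.15,0,0.4],
    [0.07,-0.08,0.15,0,0.4],
    [0.07,-0.08,0.15,0,0.4],
  ],
)

```text
time_s: 25.53
ee_pos: [504.8, -362.3, 212.1]
ee_rot: [-137.1, 89.9, 137.4]
force: [-0.2, 0.3, -0.2]
gripper_width: 36.5
```

```bash
python3 look.py w16
python3 - <<'E'
from workcell import grab_frame
import cv2,numpy as np
f=grab_frame("side"); cv2.imwrite("pics/s16.png",cv2.resize(f["img"][150:290,180:360],None,fx=4,fy=4,interpolation=cv2.INTER_CUBIC))
i=cv2.imread("pics/w16.png")[0:200,150:400]; cv2.imwrite("pics/w16c.png",cv2.resize(i,None,fx=3,fy=3,interpolation=cv2.INTER_CUBIC))
E
```

```text
[ 504.75635075 -362.3077885   212.09287541] [-137.06252313   89.93121507  137.42163757] 36.48424043191723 25.5333
jaw az 4.484181283971339
```

View pics/w16.png

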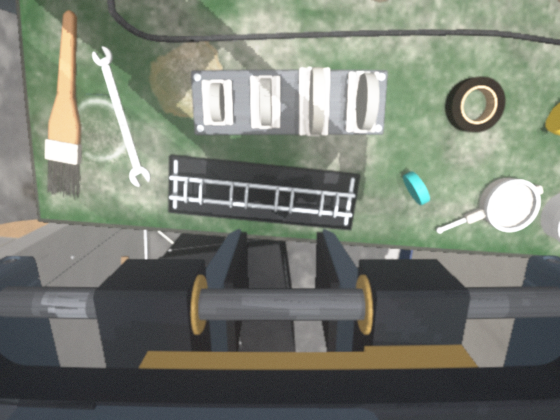

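View pics/w16c.png

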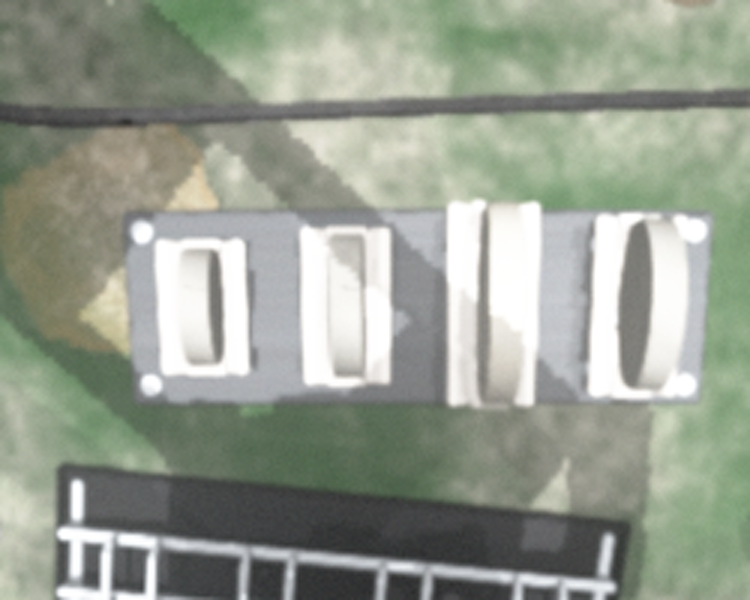

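View pics/s16.png

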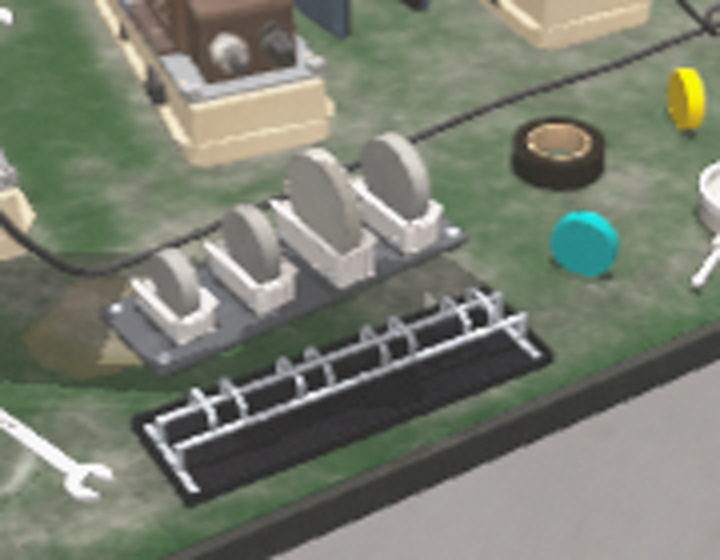

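Run:
```python
from h import *
import pickle
from workcell import grab_frame
f=pickle.load(open("w16.pkl","rb")); st=f["st"]; s=grab_frame("side")
a=np.radians(4.55); u=np.array([np.cos(a),np.sin(a),0]); v=np.array([-np.sin(a),np.cos(a),0]); z=np.array([0,0,1])
t=np.linspace(0,2*np.pi,60)
def draw(f,st,x,y,w,h,k,name):
    im=cv2.resize(f["img"][y:y+h,x:x+w],None,fx=k,fy=k,interpolation=cv2.INTER_CUBIC)
    for D,c,hz in((38,(434.8,-282),31),(46,(482.7,-278.2),35),(62,(530.5,-274.4),43),(54,(578.4,-270.6),39)):
        for sg,col in((-5,(0,0,255)),(5,(255,0,0))):
            P=np.array([*c,hz])+sg*u+D/2*(np.cos(t)[:,None]*v+np.sin(t)[:,None]*z)
            p=(proj(f,P,st)-[x,y]+.5)*k
            cv2.polylines(im,[np.round(p*8).astype(int)],True,col,1,cv2.LINE_AA,3)
    cv2.imwrite(name,im)
draw(f,st,180,50,220,100,3.6,"pics/o_w.png"); draw(s,None,200,170,110,80,7,"pics/o_s.png")
```

```text
(no output)
```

View pics/o_w.png

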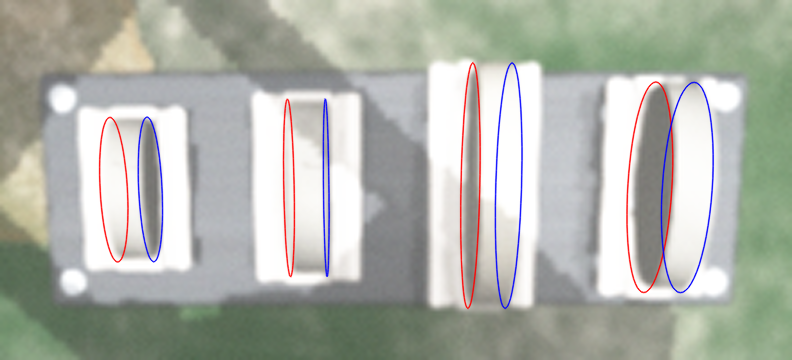

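View pics/o_s.png

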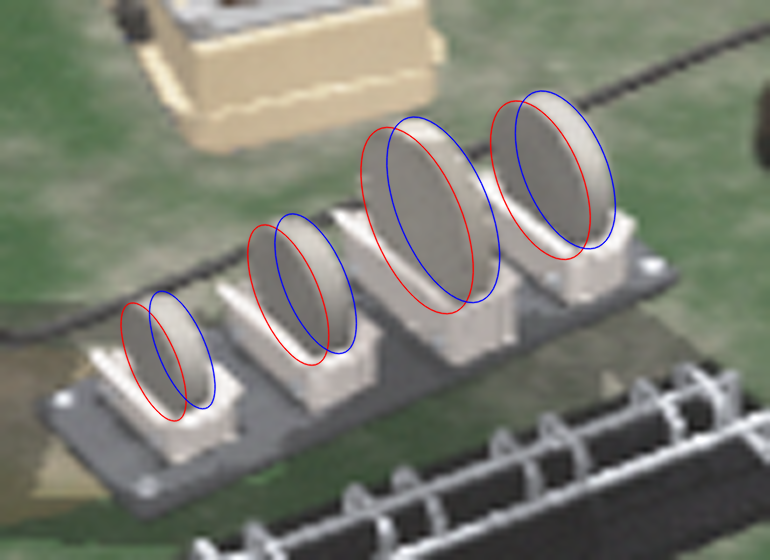

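Run:
```python
from h import *
from workcell import grab_frame,finder,job_done
f=grab_frame("side")
for l in("spanner","ptfe_reel"): print(l,[(d["point"],d["conf"]) for d in finder.spot_point(f,l)][:1])
print(job_done())
```

```text
spanner [([180.0, 256.1], 0.61)]
ptfe_reel [([316.8, 189.9], 0.91)]
the job is handed in; nothing more can be done
None
```

I moved all four stones from the drain rack into the white rack and handed the job in at about 26 s of the 90 s allowed. From the robot outward, the rack now holds 38, 46, 62 and 54 mm. I lowered each stone to within about 1–2 mm of its home height before letting go.

**Stones:** I drew the home-pose outlines over the last wrist and side pictures. All four stones match within about 1–2 mm, upright and fully down in their own cradles.

**Bystanders:** The detector puts the spanner and the tape reel within 1 px of where they started, and the arm came near neither. The gripper was clear of everything when I handed in.

**Disagreements:** No check failed. Small mismatches remained:
- Measured tool positions scattered by about 1–2 mm.
- My first move stopped about 5 mm short of its target, so I steered by the measured poses after that.
- The 54 mm stone looked tilted in some wrist pictures, but the overlay shows this is perspective.

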